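# Lock the tomato slicer's blade cassette with a linchpin

### The arm

A 6-joint arm with a two-finger parallel gripper is mounted at the origin on the work surface. World frame = base frame: x ahead of the robot, y to its left, z up, the work surface at z = 0. Lengths are in m, angles in rad, forces in N, time in s.
With the tool pointing down it reaches from about 0.35 to 0.85 m from the base axis. Payload 8.1 kg.
Tool frame: the origin (TCP) lies at the very end of the fingers, on their centre line; the grasp point (between the pads) lies 19 mm behind it; z points along the fingers, y is the line along which they close (so a half turn about z gives the same grasp; the last joint's range is limited). The gripper opens to 85 mm and grips with 20 to 120 N. Pads are 22 mm wide; open, the fingers measure 114 mm over their backs; the gripper's body (76 mm by 85 mm) begins 54 mm behind the grasp point. The pads swing forward as they close: fully open they stand 13 mm farther back than shut.
Start: joints at [-1.322, 0.13, 1.488, -0, 1.523, -0.085], TCP at [0.197, -0.567, 0.2] pointing down, gripper open.
Joint ranges: [-2.96, 2.96], [-0.89, 2.26], [0.02, 2.5], [-1.34, 4.48], [0, 2.73], [-2.66, 2.66]. Speed limits (rad/s): [2.39, 2.39, 2.79, 3.14, 3.14, 3.14].

### API

Orientations are given as a rotation vector (axis times angle).
In Python, from cell import * gives the robot as it stands. The module is installed in compiled form; this text tells all that it offers.
- The arm moves only by the tool play_rows, never from a script. Its arguments are lists of equal length, an entry for each row: "xyz": the shift along the tool's x, y, z in m, a list of three; "twist": the turn about the tool's z in rad; "jaw": the closure in counts, from 0 (fully open) to 255 (shut). A call has 1 to 5 rows; each row is the pose to reach, as a shift and turn from the pose commanded when the call began, along the tool's axes at that moment; what a row does not reach only later rows make up. A row lasts 1/8 s, in which the tool goes at most 62.5 mm and 10.7 degrees, less where a joint would pass 70% of its speed; a pose out of reach is approached as far as the arm can. A call with a gripper value outside its range is refused whole. The fingers move at their own pace and stop on an object; "grip_force" is the grip in N (left out, the last holds). Time passes only in rows, so rows that repeat a pose let the fingers close. It gives the time, the measured TCP pose, the force, the opening and the grip force at its end, in the units of the state.
- get_state(): the state, without advancing time (a new reading comes with each control period).
- camera(name): name is "side" or "top"; returns a dict with "frame" (400x640x3 uint8, red, green, blue), "depth" (400x640 float32, m along the optical axis (not along the pixel's ray), 0 where there is no reading), "K" (3x3 intrinsics, pixels), "k1" (the pictures are not rectified: a ray, as slopes to the right and down, at radius r is drawn at 1 + k1 r^2 times it, then the intrinsics apply), "view" (4x4, takes a point from world to camera coordinates). Camera axes: x right, y up, looking along -z (the intrinsics and any distortion apply to the point x, -y, -z); pixel columns grow to the right and rows downward; lengths in m; the calibration is good to about 2 mm. A picture is of the moment at which its call begins.
- hand_in(): hands the job in; it is judged then, once.
Trained networks look in a picture, given as the dict that the camera call returned (one of the last four; its "shot" number tells which), for a name from the list of things; names that differ only in an ending like _2 or _b are one class to them, and where a whole thing is asked for, a point or a joint stands for the part that bears it (a point fixed in the world has none). Each returns a list of dicts, best first, with "conf" (0 to 1); they miss things now and then, are a little off and sometimes report something else, mostly with a low value. They report only what shows in the picture. A call takes as long as a camera call.
- regions_of(picture, target): "mask" (400x640 bool, what is visible of it) and "bbox" ([left, top, right, bottom] in pixels, round what is visible of it).
The state is a dict: "clock": time; "joint_pos": joint angles; "joint_velocities": joint speeds; "effort": joint torques, N m; "position": TCP position; "orientation": TCP orientation; "ft_force": force on the tool from outside, world axes, zero at the start; "wrist_torque": the same for the moment, N m; "finger_gap": opening from 0.0 (shut) to 1.0 (fully open); "grasp_force": force on a finger pad.
Only numpy, scipy, OpenCV 4.12 (cv2) and the standard library are available. Lean on these libraries where they do the work, as an engineer would, in place of code of your own. Each camera call takes 0.05 s, during which the arm holds its last target. There are 200 camera calls.

### The job

Lock the blade cassette of the tomato slicer: take the linchpin with the ring out of its white stand, feel gently for the hole in the slicer's steel tongue (its exact place along the tongue is not known; never ram the pin) and put the pin in fully home, its ring still open and pointing out past the tongue's free end. Then swing the sprung ring down over the tongue's end until it snaps shut against the end of the pin, and let go. Leave the plain pin and everything else on the bench where they are.

Things in the scene. Friction and masses are not known exactly. Their poses are not given: they have to be found in the camera images.
- linchpin: the linchpin (about 150 g), loose, upright in the stand's front hole at the start. Origin: centre of its collar's underside, z up the pin. Collar 24 mm wide, 4 mm thick; above it a yellow head 16 x 16 mm square (sides along x and y) from z = 4 to 36 mm: grip it across y, fingertips above z = 12 mm to clear the ring. The open ring points along -x.
- pin_nose (a point): centre of the pin's lower end, 36 mm below the linchpin's origin. The steel shank is 10 mm in diameter; its last 1.5 mm taper to a flat nose of 8 mm.
- ring (a joint): angle of the brass ring about its hinge, along the pin's y axis, 8 mm above the pin's origin. 0 = open (level, along the pin's -x), 1.40 = shut (hanging beside the pin's end). Over-centre spring: below 0.65 rad it springs back open, beyond that it snaps shut by itself. Pressing the bar down takes about 3 N at first (0.13 N m), then less.
- ring_bar (a point): middle of the ring's outer cross bar, 42 mm from the hinge. The ring is a loop of 5 mm wire, 48 mm wide outside and 34 mm or more inside along y; when shut it goes round the tongue.
- slicer: the tomato slicer, aluminium with a red pusher, fixed. Origin on the table straight below hole_zone; x points into the slicer. A flat dark-steel tongue, 22 mm wide (y), 16 mm thick, top at z = 120 mm, sticks out of the front plate along -x. The plate's face is at x = 37 mm, its top at z = 147 mm; the slicer reaches to x = 255, y +-85, z 182 mm. Free space below the tongue.
- hole_zone (a point): point on the tongue's top, middle of its width. The upright square 12 x 12 mm through-hole is on the tongue's middle line, anywhere up to 15 mm before or behind this point along the slicer's x, and is not measured: feel for it. Beside the hole the nose stands on the tongue; with the pin home the linchpin's origin is at this height.
- plate_face (a point): point on the slicer's front plate where the tongue comes out, 37 mm from hole_zone along x, at the height of the tongue's top. The tongue's free end is 15 mm from the hole's centre towards -x. The tongue slides in the slicer only against about 40 N of friction. Move the pin slowly (15 mm/s or less) where it may touch: a push or knock of the pin on the slicer over 40 N is ramming.
- pin_stand: white plastic block 130 (x) x 56 (y) x 62 mm high, fixed, with two upright holes 15 mm diameter, 50 mm deep: the linchpin stands in the front one (x = -32 mm), a plain pin in the rear one (x = +34 mm). It may stand to the left or the right of the slicer. Origin at the centre of its underside.
- plain_pin: a plain steel pin with black knob and no ring, loose, in the stand's rear hole; its top is 16 mm above the stand. Not to be used. Origin at its collar's underside.
- wood_bowl: loose wooden bowl, 136 mm across, 65 mm high; bystander. Origin under its centre.
- oil_bottle: loose amber bottle, 64 mm diameter, 190 mm high; bystander. Origin under its centre.
- paper_cup: loose white cup, 84 mm across, 90 mm high; bystander. Origin under its centre.
- tomato: loose red tomato, 76 mm across, 52 mm high, on the green board; bystander. Origin under its centre.
- orange_tomato: loose orange tomato, 76 mm across, 52 mm high, on the green board; bystander. Origin under its centre.
- spatula: loose spatula lying on the green board; bystander.

How it is judged:
On the way, in this order (a step that is already met when the one before it is completed fails the run):
1. the linchpin is fully home in the tongue's hole, collar on the tongue, ring still open (z of linchpin in the frame of slicer between 0.1175 and 0.1225 m and y of linchpin in the frame of slicer between -0.004 and 0.004 m and x of linchpin in the frame of slicer between -0.02 and 0.02 m and angle between linchpin's own z axis and vertical below 0.12 rad and value of joint ring below 0.4 rad), for 0.2 s.
2. the ring has been swung over and snapped shut with the pin still home (z of linchpin in the frame of slicer between 0.1175 and 0.1225 m and y of linchpin in the frame of slicer between -0.004 and 0.004 m and x of linchpin in the frame of slicer between -0.02 and 0.02 m and angle between linchpin's own z axis and vertical below 0.12 rad and value of joint ring above 1.3 rad), for 0.2 s.
At the end, for the whole second after the job is handed in: the linchpin stands upright (0.12 rad) in the tongue's hole, collar within 2.5 mm of the tongue's top, 4 mm of its middle line and 20 mm of the hole zone along it, turned within 0.35 rad of the tongue's line, ring shut (beyond 1.3 rad), at rest (below 0.02 m/s) and released (all of step 2 and angle between the x axis of linchpin and the x axis of slicer, either way round below 0.35 rad and linear speed of linchpin below 0.02 m/s); the robot touches nothing.
It fails at once if the pin is rammed or wedged: more than 40 N between the linchpin and the slicer (contact force between linchpin and slicer above 40 N).
It fails at once if the hand or arm presses on the slicer with more than 25 N (contact force between any of the arm, the fingers and slicer above 25 N).
It fails at once if the plain pin is moved by more than 20 mm (distance of plain_pin from where it was at the start of the episode above 0.02 m).
It fails at once if a bystander on the bench is moved by more than 40 mm (distance of any of wood_bowl, oil_bottle, paper_cup, tomato, orange_tomato, spatula from where it was at the start of the episode above 0.04 m).
It also fails if it takes over 72 s, if anything falls off the work surface, if the arm or the gripper's body presses on something with over 40 N, if the wrist force passes 120 N, or if a joint passes its speed limit or range.

## Working session

There is one attempt and no reset: what is moved stays moved. The work goes in short steps, Python scripts to look and compute and a tool call to move; the robot and the scene stay as the last step left them, time stands still between calls to the robot, and variables do not carry over. Pictures are saved under pics/ and viewed, at most 10 in all, crops included, and the job is handed in when it is done.

Besides the shell and the picture viewer there is one more tool, called by a JSON object that holds its "fn" and its "kwargs". play_rows: Moves the arm, as the interface text tells. Its arguments: {"type":"object","properties":{"xyz":{"type":"array","items":{"type":"array","items":{"type":"number"}}},"twist":{"type":"array","items":{"type":"number"}},"jaw":{"type":"array","items":{"type":"number"}},"grip_force":{"type":"number"}},"required":["xyz","twist","jaw"]}

```bash
mkdir -p pics; cat > h.py <<'E'
from cell import *
import numpy as np, cv2
def world(p,mask=None):
    "HxWx3 world points of depth"
    d=p["depth"];K=p["K"];h,w=d.shape
    u,v=np.meshgrid(np.arange(w),np.arange(h))
    pts=np.stack([u,v],-1).reshape(-1,1,2).astype(float)
    n=cv2.undistortPoints(pts,np.array(K,float),np.array([p["k1"],0,0,0.])).reshape(h,w,2)
    c=np.stack([n[...,0]*d,-n[...,1]*d,-d,np.ones_like(d)],-1)
    return (c@np.linalg.inv(p["view"]).T)[...,:3]
def save(p,name): cv2.imwrite("pics/"+name,p["frame"][...,::-1])
E
python3 - <<'E'
from h import *
s=get_state();print(s["clock"],s["position"],s["orientation"],s["ft_force"])
for n in ["top","side"]:
    p=camera(n);save(p,n+"0.png");W=world(p);ok=p["depth"]>0
    print(n,"cam",np.linalg.inv(p["view"])[:3,3].round(3),p["k1"])
    for t in ["linchpin","ring_bar","slicer","pin_stand","plain_pin","wood_bowl","oil_bottle","paper_cup","tomato","spatula"]:
        for r in regions_of(p,t)[:2]:
            P=W[r["mask"]&ok]
            if len(P): print(t,round(r["conf"],2),np.round(r["bbox"]),np.median(P,0).round(3),np.percentile(P,2,axis=0).round(3),np.percentile(P,98,axis=0).round(3))
E
```

```text
0.0 [ 0.1964607  -0.56628431  0.19933486] [-3.09611514e+00 -5.21633652e-01  2.29305574e-04] [0.089766   0.22490025 0.29073645]
top cam [ 0.361 -0.021  1.534] -0.003465325362257283
linchpin 0.62 [225. 198. 234. 202.] [0.494 0.281 0.078] [0.486 0.268 0.06 ] [0.505 0.302 0.103]
ring_bar 0.57 [174. 171. 193. 245.] [0.532 0.48  0.017] [0.332 0.459 0.008] [0.599 0.52  0.035]
slicer 0.98 [269. 122. 323. 192.] [0.676 0.04  0.118] [ 0.564 -0.043  0.021] [0.766 0.124 0.18 ]
pin_stand 0.89 [226. 175. 249. 211.] [0.528 0.274 0.061] [ 0.462  0.246 -0.001] [0.589 0.312 0.074]
pin_stand 0.69 [143. 211. 167. 229.] [0.409 0.564 0.058] [0.378 0.536 0.013] [0.442 0.599 0.067]
plain_pin 0.7 [225. 175. 249. 210.] [0.528 0.272 0.061] [0.463 0.246 0.001] [0.588 0.308 0.073]
plain_pin 0.22 [272. 121. 324. 190.] [0.675 0.041 0.117] [ 0.562 -0.045  0.002] [0.772 0.125 0.18 ]
wood_bowl 0.62 [370. 180. 404. 214.] [ 0.526 -0.307  0.031] [ 0.462 -0.361  0.002] [ 0.584 -0.241  0.068]
oil_bottle 0.58 [419. 156. 445. 176.] [ 0.629 -0.455  0.121] [ 0.607 -0.493 -0.001] [ 0.681 -0.435  0.192]
oil_bottle 0.57 [227. 173
[... 929 characters left out ...]
0. 115. 359. 143.] [ 0.506 -0.524  0.063] [ 0.471 -0.588  0.008] [ 0.545 -0.503  0.091]
plain_pin 0.3 [308. 106. 324. 147.] [ 0.634 -0.447  0.095] [ 0.607 -0.536  0.002] [ 0.683 -0.434  0.19 ]
wood_bowl 0.72 [317. 148. 351. 178.] [ 0.524 -0.325  0.043] [ 0.464 -0.363  0.007] [ 0.579 -0.236  0.069]
oil_bottle 0.84 [312. 106. 325. 145.] [ 0.633 -0.446  0.098] [ 0.607 -0.472  0.012] [ 0.663 -0.434  0.19 ]
paper_cup 0.88 [339. 114. 359. 142.] [ 0.507 -0.523  0.062] [ 0.471 -0.587  0.01 ] [ 0.544 -0.503  0.09 ]
tomato 0.96 [286. 373. 313. 400.] [0.411 0.574 0.06 ] [0.377 0.542 0.043] [0.444 0.599 0.067]
spatula 0.85 [240. 342. 344. 364.] [0.535 0.482 0.017] [0.335 0.459 0.011] [0.596 0.521 0.034]
```

```bash
python3 - <<'E'
from h import *
a=[]
for n in ["top","side"]:
    p=camera(n);W=world(p);d=p["depth"];f=p["frame"].astype(int)
    hsv=cv2.cvtColor(p["frame"],cv2.COLOR_RGB2HSV)
    roi=(np.abs(W[...,0]-.53)<.15)&(np.abs(W[...,1]-.275)<.07)&(d>0)
    y=roi&(hsv[...,0]>18)&(hsv[...,0]<35)&(hsv[...,1]>120)&(W[...,2]>.06)
    for nm,m in [("yellow",y),("yellowtop",y&(W[...,2]>.09)),("standtop",roi&(np.abs(W[...,2]-.062)<.004)&(hsv[...,1]<60)&(hsv[...,2]>120))]:
        P=W[m]
        if len(P)>3:
            r=cv2.minAreaRect((P[:,:2]*1000).astype(np.float32));print(n,nm,len(P),np.mean(P,0).round(4),P.min(0).round(3),P.max(0).round(3),r)
    # tongue
    t=(d>0)&(np.abs(W[...,0]-.57)<.14)&(np.abs(W[...,1]-.04)<.12)&(np.abs(W[...,2]-.120)<.006)
    P=W[t];print(n,"z120",len(P));print(P[np.argsort(P[:,0])][:40].round(3).tolist())
    b=(180,100,340,250) if n=="top" else (215,160,355,320)
    c=p["frame"][b[1]:b[3],b[0]:b[2]];s=4 if n=="top" else 3.6
    cv2.imwrite(f"pics/{n}1.png",cv2.resize(c,None,fx=s,fy=s,interpolation=cv2.INTER_CUBIC)[...,::-1])
E
```

```text
top yellow 15 [0.493  0.2833 0.0936] [0.487 0.279 0.078] [0.499 0.289 0.107] ((493.0984191894531, 283.54010009765625), (10.587822914123535, 10.079427719116211), 7.291040420532227)
top yellowtop 10 [0.494  0.2839 0.0983] [0.49  0.279 0.091] [0.498 0.289 0.107] ((493.973388671875, 283.7442626953125), (10.00434398651123, 8.069873809814453), 86.26731872558594)
top standtop 355 [0.5302 0.2808 0.062 ] [0.46  0.244 0.058] [0.593 0.318 0.066] ((527.8419799804688, 281.7236328125), (56.81764602661133, 129.3810577392578), 81.01211547851562)
top z120 322
[[0.531, 0.049, 0.116], [0.533, 0.06, 0.122], [0.534, 0.063, 0.12], [0.534, 0.049, 0.119], [0.534, 0.056, 0.118], [0.534, 0.045, 0.119], [0.534, 0.053, 0.116], [0.537, 0.052, 0.122], [0.537, 0.056, 0.121], [0.537, 0.045, 0.122], [0.538, 0.064, 0.116], [0.538, 0.06, 0.115], [0.538, 0.049, 0.116], [0.541, 0.045, 0.122], [0.542, 0.064, 0.115], [0.544, 0.063, 0.123], [0.545, 0.045, 0.122], [0.545, 0.06, 0.115], [0.548, 0.064, 0.12], [0.549, 0.045, 0.121], [0.549, 0.06, 0.115], [0.551, 0.06, 0.125], [0.552, 0.053, 0.125], [0.552, 0.045, 0.123], [0.55
[... 1121 characters left out ...]
36, 0.067, 0.125], [0.536, 0.065, 0.118], [0.536, 0.052, 0.119], [0.537, 0.048, 0.119], [0.538, 0.059, 0.121], [0.538, 0.046, 0.122], [0.539, 0.055, 0.121], [0.54, 0.064, 0.121], [0.54, 0.051, 0.122], [0.54, 0.062, 0.114], [0.541, 0.061, 0.122], [0.541, 0.045, 0.124], [0.541, 0.045, 0.12], [0.543, 0.066, 0.117], [0.543, 0.062, 0.118], [0.543, 0.062, 0.122], [0.544, 0.046, 0.12], [0.546, 0.042, 0.121], [0.546, 0.065, 0.116], [0.546, 0.065, 0.124], [0.546, 0.065, 0.12], [0.547, 0.049, 0.118], [0.547, 0.048, 0.121], [0.548, 0.046, 0.124], [0.549, 0.065, 0.115], [0.55, 0.063, 0.122], [0.55, 0.062, 0.116], [0.551, 0.046, 0.119], [0.551, 0.058, 0.121], [0.551, 0.046, 0.123], [0.552, 0.055, 0.122]]
```

View pics/top1.png

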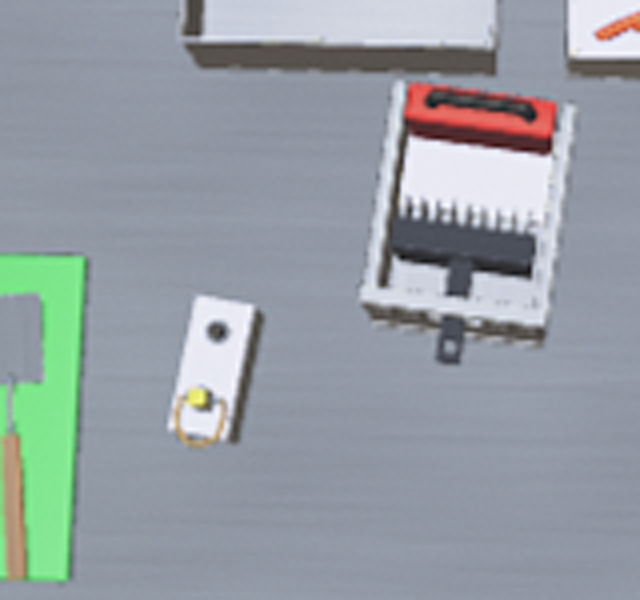

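View pics/side1.png

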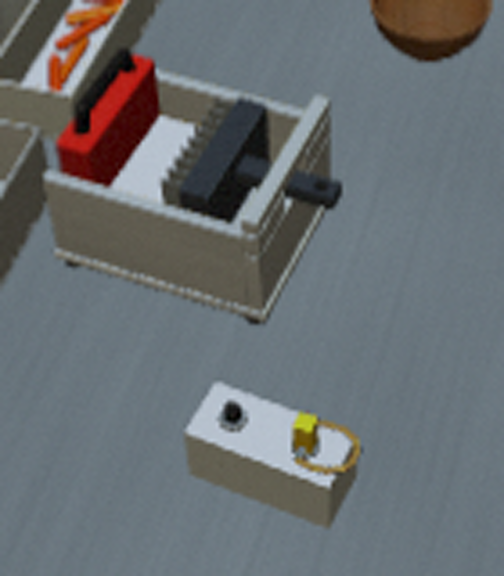

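```bash
python3 - <<'E'
from h import *
def pix2w(p,u,v,z):
    n=cv2.undistortPoints(np.array([[[u,v]]],float),np.array(p["K"],float),np.array([p["k1"],0,0,0.]))[0,0]
    M=np.linalg.inv(p["view"]);o=M[:3,3];r=M[:3,:3]@[n[0],-n[1],-1];return o+r*(z-o[2])/r[2]
for n in ["top","side"]:
    p=camera(n);W=world(p);d=p["depth"];hsv=cv2.cvtColor(p["frame"],cv2.COLOR_RGB2HSV)
    H,S,V=[hsv[...,i].astype(int) for i in range(3)]
    ok=d>0
    # ring
    roi=ok&(np.abs(W[...,0]-.47)<.06)&(np.abs(W[...,1]-.285)<.05)
    m=roi&(H>8)&(H<35)&(S>70)&(W[...,2]>.06)&(W[...,2]<.085)
    uv=np.argwhere(m)
    R=np.array([pix2w(p,u,v,.07) for v,u in uv]);
    r=R[R[:,0]<.485]
    print(n,"ring px",len(r),"minAreaRect",cv2.minAreaRect((r[:,:2]*1000).astype(np.float32)),"ellipse",cv2.fitEllipse((r[:,:2]*1000).astype(np.float32)), "z",np.median(W[m][:,2]).round(3))
    # head all yellow pixels projected at z=.098 if depth says top
    m=roi&(H>22)&(H<35)&(S>150)
    print(" head px",[np.round(pix2w(p,u,v,.098)[:2],3).tolist() for v,u in np.argwhere(m&(W[...,2]>.095))])
    # slicer plate top line z=.147
    m=ok&(np.abs(W[...,2]-.147)<.004)&(W[...,0]>.55)&(W[...,0]<.62)&(np.abs(W[...,1]-.05)<.11)
    P=W[m];l=cv2.fitLine((P[:,:2]).astype(np.float32),cv2.DIST_HUBER,0,.001,.001).ravel();print(" plate top",len(P),l,"yaw",np.arctan2(-l[0],l[1]) if l[1]>0 else np.arctan2(l[0],-l[1]))
    # dark tongue, depth near 120
    m=ok&(V<115)&(np.abs(W[...,2]-.120)<.008)&(W[...,0]<.585)&(W[...,0]>.52)&(np.abs(W[...,1]-.055)<.03)
    T=np.array([pix2w(p,u,v,.12) for v,u in np.argwhere(m)]);print(" tongue",cv2.minAreaRect((T[:,:2]*1000).astype(np.float32)),T.mean(0),cv2.fitLine(T[:,:2].astype(np.float32),cv2.DIST_HUBER,0,.001,.001).ravel())
    m=ok&(W[...,2]>.15)&(W[...,0]>.55)&(W[...,0]<.82)&(np.abs(W[...,1]-.03)<.13)
    if n=="top": print(" hole", pix2w(p,292.2,186.5,.12), pix2w(p,292.2,186.5,.112))
    m=ok&(W[...,2]>.135)&(W[...,0]>.54)&(W[...,0]<.82)&(np.abs(W[...,1]-.03)<.13)
    print(" body",cv2.minAreaRect((W[m][:,:2]*1000).astype(np.float32)))
E
```

```text
top ring px 19 minAreaRect ((466.5164489746094, 290.7126770019531), (44.089202880859375, 26.898983001708984), 76.10189056396484) ellipse ((478.2598876953125, 287.68304443359375), (42.95766067504883, 51.445152282714844), 84.50270080566406) z 0.073
 head px []
 plate top 171 [0.12007763 0.99276453 0.57812035 0.04786384] yaw -0.120368086
 tongue ((551.8399658203125, 61.9361686706543), (38.61943054199219, 40.12541198730469), 84.15576934814453) [0.55309342 0.05250197 0.12      ] [0.99819696 0.06002349 0.55309343 0.05250197]
 hole [0.54308945 0.05192703 0.12      ] [0.54412193 0.05233713 0.112     ]
 body ((672.4866943359375, 38.66648864746094), (167.68820190429688, 205.60919189453125), 83.18392944335938)
side ring px 44 minAreaRect ((467.83868408203125, 287.11260986328125), (47.71953582763672, 31.575178146362305), 87.36067962646484) ellipse ((477.895751953125, 286.69854736328125), (44.30220413208008, 48.68220520019531), 83.65454864501953) z 0.073
 head px [[0.501, 0.281], [0.499, 0.28], [0.496, 0.28], [0.5, 0.285], [0.498, 0.284], [0.495, 0.283], [0.492, 0.282], [0.489, 0.282], [0.502, 0.289], [0.499, 0.288], [0.494, 0.286], [0.491, 0.286], [0.488, 0.285], [0.501, 0.292], [0.498, 0.291], [0.496, 0.29], [0.493, 0.29], [0.49, 0.289], [0.498, 0.294], [0.495, 0.294], [0.492, 0.293], [0.489, 0.292], [0.491, 0.296], [0.488, 0.296]]
 plate top 185 [0.11440003 0.9934348  0.57836354 0.05468492] yaw -0.11465105
 tongue ((552.2681274414062, 56.43977737426758), (61.34614944458008, 47.32605743408203), 86.41704559326172) [0.55403971 0.05540837 0.12      ] [0.9999837  0.00570739 0.5540397  0.05540837]
 body ((665.3602294921875, 32.078155517578125), (172.37339782714844, 206.86866760253906), 77.9261474609375)
```

{"fn": "play_rows", "kwargs": {"xyz": [[0.045, -0.035, -0.02], [0.09, -0.07, -0.04], [0.135, -0.105, -0.06], [0.18, -0.14, -0.06], [0.23, -0.175, -0.06]], "twist": [0.15, 0.3, 0.454, 0.454, 0.454], "jaw": [130, 130, 130, 130, 130], "grip_force": 60}}

```text
clock: 1.92
position: [0.3574, -0.3249, 0.2611]
orientation: [3.135, -0.19, 0.002]
ft_force: [1.2, -0.7, 0.1]
finger_gap: 0.486
grasp_force: 0.0
```

```bash
cat > go.py <<'E'
import sys
from h import *
from scipy.spatial.transform import Rotation as Rn
s=get_state();R=Rn.from_rotvec(s["orientation"]).as_matrix()
print("t",round(s["clock"],2),"pos",s["position"].round(4),"yaw",np.arctan2(R[1,0],R[0,0]).round(4),"tilt",R[:2,2].round(4),"F",s["ft_force"].round(1),"M",s["wrist_torque"].round(2),"gap",round(float(s["finger_gap"]),3),"gf",s["grasp_force"])
if len(sys.argv)>3:
    t=np.array([float(a) for a in sys.argv[1:4]]);print("tool shift",(R.T@(t-s["position"])).round(4))
E
python3 go.py 0.495 0.287 0.24
python3 - <<'E'
from h import *
# refined tongue edges in slicer frame, yaw -.118
for n in ["top","side"]:
    p=camera(n);W=world(p);d=p["depth"]
    m=(d>0)&(W[...,0]>.52)&(W[...,0]<.556)&(np.abs(W[...,1]-.055)<.03)&(np.abs(W[...,2]-.12)<.007)
    c,s=np.cos(-.118),np.sin(-.118)
    P=W[m][:,:2]-[.543,.053];X=P@[c,s];Y=P@[-s,c]
    print(n,m.sum(),"y pct",np.percentile(Y,[2,10,50,90,98]).round(4),"mean",Y.mean().round(4),"x",np.percentile(X,[0,2,10]).round(4))
    P=W[(d>0)&(np.abs(W[...,2]-.147)<.004)&(W[...,0]>.55)&(W[...,0]<.62)&(np.abs(W[...,1]-.05)<.11)][:,:2]-[.543,.053]
    print("plate top y",np.percentile(P@[-s,c],[1,99]).round(4),"x",np.percentile(P@[c,s],[2,10,50,90,98]).round(4))
E
```

```text
t 1.93 pos [ 0.3574 -0.3249  0.2611] yaw -0.121 tilt [ 0.0011 -0.0012] F [ 1.2 -0.7  0.1] M [0.02 0.03 0.06] gap 0.486 gf 0.0
tool shift [ 0.0628 -0.6241  0.0205]
top 31 y pct [-0.009  -0.0078  0.0013  0.0106  0.012 ] mean 0.0012 x [-0.0118 -0.0115 -0.0096]
plate top y [-0.0774  0.0835] x [0.0281 0.0294 0.0356 0.0419 0.0431]
side 50 y pct [-0.0102 -0.0079  0.0021  0.0125  0.0138] mean 0.002 x [-0.0126 -0.012  -0.0113]
plate top y [-0.0829  0.083 ] x [0.0278 0.0284 0.0344 0.0416 0.0434]
```

{"fn": "play_rows", "kwargs": {"xyz": [[0.006, -0.062, 0], [0.012, -0.124, 0], [0.018, -0.186, 0], [0.024, -0.248, 0], [0.031, -0.31, 0]], "twist": [0, 0, 0, 0, 0], "jaw": [130, 130, 130, 130, 130]}}

```text
clock: 2.65
position: [0.4248, -0.0208, 0.2608]
orientation: [3.135, -0.19, 0.002]
ft_force: [0.8, -0.1, -0.3]
finger_gap: 0.492
grasp_force: 0.0
```

{"fn": "play_rows", "kwargs": {"xyz": [[0.006, -0.062, 0], [0.012, -0.124, 0], [0.018, -0.186, 0.02], [0.024, -0.248, 0.04], [0.031, -0.31, 0.08]], "twist": [0, 0, 0, 0, 0], "jaw": [130, 130, 130, 130, 130]}}

```text
clock: 3.28
position: [0.4905, 0.2698, 0.1901]
orientation: [-3.135, 0.188, -0.005]
ft_force: [0.9, 0.0, 1.4]
finger_gap: 0.49
grasp_force: 0.0
```

```bash
python3 go.py 0.495 0.287 0.075
```

```text
t 3.27 pos [0.4905 0.2698 0.1901] yaw -0.1197 tilt [0.0031 0.0011] F [0.9 0.  1.4] M [-0.02  0.01  0.06] gap 0.49 gf 0.0
tool shift [ 0.002  -0.0175  0.1152]
```

{"fn": "play_rows", "kwargs": {"xyz": [[0.0, -0.008, 0.03], [0.0, -0.008, 0.06], [0, -0.008, 0.07], [0, -0.008, 0.07]], "twist": [0, 0, 0, 0], "jaw": [130, 130, 130, 130]}}

```text
clock: 3.78
position: [0.49, 0.2749, 0.1192]
orientation: [3.135, -0.189, -0.001]
ft_force: [0.5, -0.8, 0.7]
finger_gap: 0.493
grasp_force: 0.0
```

```bash
python3 go.py 0.495 0.287 0.075
```

```text
t 3.77 pos [0.49   0.2749 0.1192] yaw -0.1207 tilt [-0.0009 -0.0005] F [ 0.5 -0.8  0.7] M [-0.03  0.01 -0.01] gap 0.493 gf 0.0
tool shift [ 0.0035 -0.0126  0.0442]
```

{"fn": "play_rows", "kwargs": {"xyz": [[0.0035, -0.0126, 0], [0.0035, -0.0126, 0.02], [0.0035, -0.0126, 0.035], [0.0035, -0.0126, 0.044], [0.0035, -0.0126, 0.044]], "twist": [0, 0, 0, 0, 0], "jaw": [130, 130, 130, 130, 150], "grip_force": 40}}

```text
clock: 4.4
position: [0.494, 0.287, 0.0739]
orientation: [3.135, -0.189, -0.004]
ft_force: [0.2, -0.3, 0.1]
finger_gap: 0.413
grasp_force: 0.0
```

{"fn": "play_rows", "kwargs": {"xyz": [[0, 0, 0], [0, 0, 0], [0, 0, 0], [0, 0, 0], [0, 0, 0]], "twist": [0, 0, 0, 0, 0], "jaw": [255, 255, 255, 255, 255], "grip_force": 40}}

```text
clock: 5.03
position: [0.4951, 0.2876, 0.0756]
orientation: [-3.136, 0.189, -0.0]
ft_force: [0.2, -0.1, -1.2]
finger_gap: -0.0
grasp_force: 0.0
```

```bash
python3 go.py 0.495 0.287 0.075; python3 - <<'E'
from h import *
p=camera("side");save(p,"s2f.png");c=p["frame"][230:320,250:370];cv2.imwrite("pics/s2.png",cv2.resize(c,None,fx=6,fy=6,interpolation=cv2.INTER_CUBIC)[...,::-1])
E
```

```text
t 5.03 pos [0.4951 0.2876 0.0756] yaw -0.1202 tilt [0.0002 0.0001] F [ 0.2 -0.1 -1.2] M [-0.01 -0.02  0.03] gap -0.0 gf 0.0
tool shift [-0.      0.0006  0.0006]
```

View pics/s2.png

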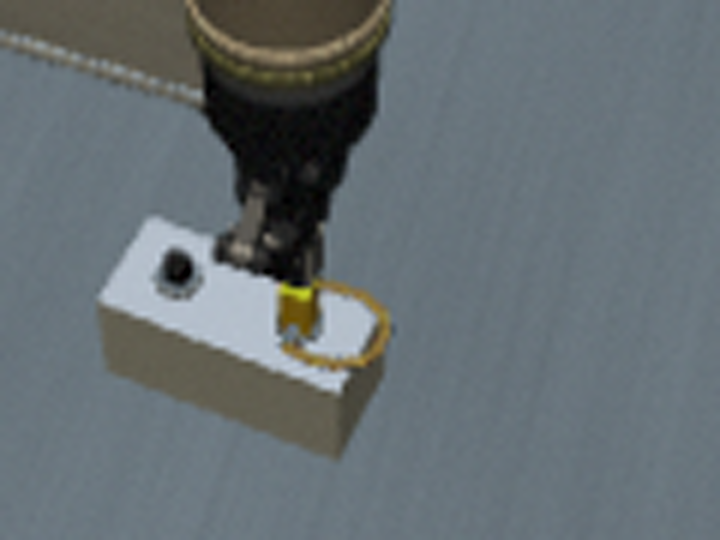

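```bash
cat >> h.py <<'E'
def proj(p,w):
    c=p["view"]@np.append(w,1);x,y=c[0]/-c[2],-c[1]/-c[2];k=1+p["k1"]*(x*x+y*y)
    return np.array([p["K"][0][0]*x*k+p["K"][0][2],p["K"][1][1]*y*k+p["K"][1][2]]).round(1)
E
python3 - <<'E'
from h import *
p=camera("side");W=world(p);d=p["depth"]
print("tcp px",proj(p,[.4951,.2876,.0756]),"crop",(proj(p,[.4951,.2876,.0756])-[250,230])*6, "head top px crop",(proj(p,[.495,.287,.098])-[250,230])*6,"gp",(proj(p,[.495,.287,.150])-[250,230])*6)
hsv=cv2.cvtColor(p["frame"],cv2.COLOR_RGB2HSV).astype(int)
for v,u in [(275,298),(278,299),(281,299),(284,299),(272,298),(270,300),(266,299),(262,299)]:
    print(u,v,W[v,u].round(3),p["frame"][v,u])
E
```

```text
tcp px [299.6 281.7] crop [297.6 310.2] head top px crop [297.6 282.6] gp [295.2 217.8]
298 275 [0.489 0.32  0.156] [14 15 14]
299 278 [0.495 0.292 0.1  ] [170 181  40]
299 281 [0.495 0.293 0.087] [106  82  10]
299 284 [0.495 0.295 0.074] [104 108  97]
298 272 [0.488 0.321 0.172] [13 13 13]
300 270 [0.489 0.299 0.151] [ 7 12  6]
299 266 [0.49  0.305 0.177] [16 19 20]
299 262 [0.488 0.309 0.2  ] [6 3 7]
```

```bash
python3 - <<'E'
from h import *
p=camera("side");W=world(p)
for v in range(262,290,2): print(v,[f"{W[v,u,1]*1000:.0f}/{W[v,u,2]*1000:.0f}" for u in range(288,312,2)])
t=camera("top");save(t,"t3f.png");c=t["frame"][170:225,205:275];cv2.imwrite("pics/t3.png",cv2.resize(c,None,fx=8,fy=8,interpolation=cv2.INTER_CUBIC)[...,::-1])
print((proj(t,[.495,.287,.098])-[205,170])*8)
c=p["frame"][255:295,280:320];cv2.imwrite("pics/s3.png",cv2.resize(c,None,fx=14,fy=14,interpolation=cv2.INTER_CUBIC)[...,::-1])
E
```

```text
262 ['174/-2', '328/218', '324/215', '328/222', '325/220', '316/209', '306/197', '307/200', '284/170', '162/2', '159/-0', '157/0']
264 ['185/3', '183/3', '328/212', '330/216', '327/214', '318/203', '302/182', '307/191', '279/154', '167/-1', '168/2', '163/-2']
266 ['190/-1', '333/209', '332/208', '327/203', '303/170', '304/174', '303/174', '306/181', '178/0', '181/7', '174/0', '174/2']
268 ['331/195', '337/206', '336/206', '914/1048', '300/158', '300/159', '305/169', '295/157', '187/3', '185/3', '183/2', '180/-1']
270 ['343/203', '340/201', '339/201', '333/194', '332/195', '308/162', '301/154', '297/150', '192/-1', '192/2', '914/1048', '189/2']
272 ['346/198', '347/202', '343/198', '345/203', '331/185', '323/174', '296/136', '292/134', '203/4', '203/6', '198/2', '196/1']
274 ['264/65', '348/195', '348/197', '347/197', '332/177', '322/164', '297/128', '292/124', '209/2', '207/2', '207/4', '205/4']
276 ['269/64', '267/63', '264/60', '262/60', '300/119', '299/120', '298/120', '294/116', '214/-1', '212/-2', '209/-3', '211/1']
278 ['274/60', '272/59', '275/66', '271/63', '293/98', '290/96', '290/99', '287/96', '262/61', '269/73', '268/74', '266/73']
280 ['281/60', '281/63', '280/63', '278/63', '277/64', '296/95', '293/93', '286/84', '270/63', '269/62', '268/64', '266/63']
282 ['290/64', '289/65', '286/62', '286/65', '284/64', '293/81', '294/84', '287/75', '278/65', '276/63', '278/68', '274/66']
284 ['296/63', '295/63', '296/68', '291/63', '293/68', '295/74', '295/76', '288/66', '284/62', '284/65', '281/63', '279/62']
286 ['301/61', '300/62', '298/62', '299/65', '296/63', '301/72', '296/67', '294/66', '289/61', '291/65', '288/64', '286/62']
288 ['307/60', '308/63', '304/60', '304/62', '303/63', '306/71', '306/73', '300/65', '299/66', '295/62', '294/62', '291/60']
[187.2 229.6]
```

View pics/s3.png

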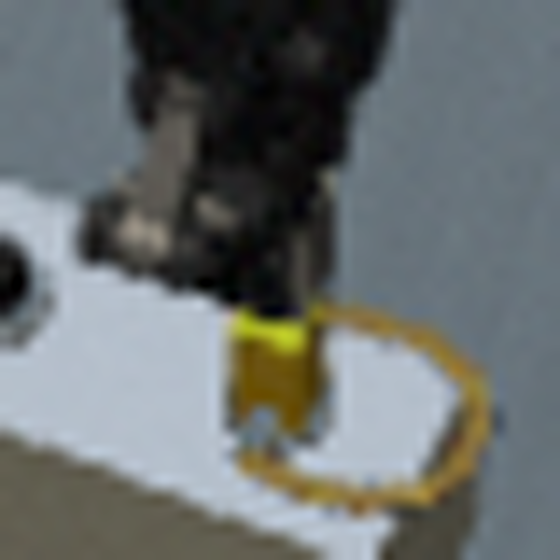

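```bash
python3 - <<'E'
from h import *
P=[]
for n in ["side","top"]:
    p=camera(n);W=world(p);m=(p["depth"]>0)&(np.abs(W[...,0]-.5)<.12)&(np.abs(W[...,1]-.29)<.12)&(W[...,2]>.06)&(W[...,2]<.35)
    dark=p["frame"].max(-1)<90
    P.append(W[m&dark]); 
    for lo in np.arange(.07,.33,.02):
        q=P[-1][(P[-1][:,2]>=lo)&(P[-1][:,2]<lo+.02)]
        if len(q)>1: print(n,lo.round(2),len(q),q[:,:2].min(0).round(3),q[:,:2].max(0).round(3))
s=get_state();print(s["joint_pos"],s["finger_gap"],s["effort"])
E
```

```text
side 0.07 25 [0.488 0.272] [0.568 0.289]
side 0.09 2 [0.487 0.286] [0.488 0.289]
side 0.11 23 [0.485 0.284] [0.501 0.302]
side 0.13 10 [0.485 0.284] [0.491 0.301]
side 0.15 47 [0.48  0.256] [0.505 0.327]
side 0.17 40 [0.478 0.277] [0.514 0.345]
side 0.19 88 [0.478 0.278] [0.518 0.35 ]
side 0.21 68 [0.478 0.297] [0.511 0.333]
side 0.23 94 [0.459 0.288] [0.529 0.325]
side 0.25 142 [0.458 0.287] [0.528 0.326]
side 0.27 130 [0.459 0.288] [0.526 0.326]
side 0.29 117 [0.454 0.287] [0.532 0.331]
side 0.31 109 [0.453 0.282] [0.528 0.331]
top 0.07 4 [0.556 0.27 ] [0.565 0.278]
top 0.17 3 [0.483 0.251] [0.501 0.254]
top 0.19 11 [0.478 0.227] [0.5  0.24]
top 0.21 4 [0.49  0.246] [0.497 0.251]
top 0.23 2 [0.46  0.251] [0.499 0.282]
top 0.31 2 [0.46  0.267] [0.463 0.271]
[ 4.36790472e-01  1.50434068e-01  1.69995220e+00 -9.81627083e-07
  1.29131237e+00  2.12777068e+00] 0.002511453506633402 [-6.26592555e-04 -5.48029840e+01 -4.69108737e+01 -5.33619698e-05
  1.14715294e-03 -1.32856559e-05]
```

View pics/t3.png

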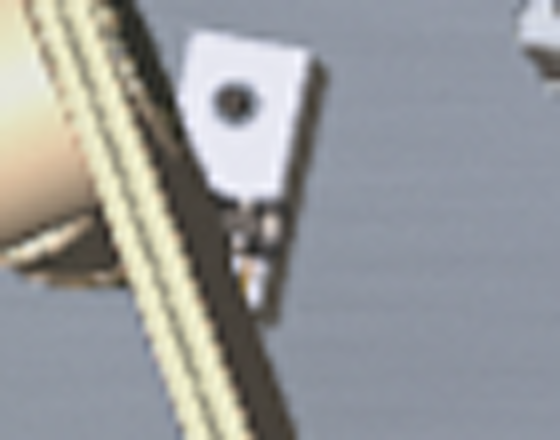

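{"fn": "play_rows", "kwargs": {"xyz": [[0, 0, 0], [0, 0, 0], [0, 0, 0], [0, 0, 0], [0, 0, 0]], "twist": [0, 0, 0, 0, 0], "jaw": [130, 130, 130, 130, 130]}}

```text
clock: 5.95
position: [0.4951, 0.2876, 0.0754]
orientation: [3.136, -0.189, 0.0]
ft_force: [-0.5, -1.1, -0.3]
finger_gap: 0.488
grasp_force: 0.0
```

```bash
python3 go.py; python3 - <<'E'
from h import *
p=camera("side");W=world(p)
for v in range(262,290,2): print(v,[f"{W[v,u,0]*1000:.0f}/{W[v,u,1]*1000:.0f}/{W[v,u,2]*1000:.0f}" for u in range(290,310,2)])
c=p["frame"][245:300,270:330];cv2.imwrite("pics/s4.png",cv2.resize(c,None,fx=10,fy=10,interpolation=cv2.INTER_CUBIC)[...,::-1])
E
```

```text
t 5.95 pos [0.4951 0.2876 0.0754] yaw -0.1203 tilt [ 0. -0.] F [-0.5 -1.1 -0.3] M [ 0.   -0.01 -0.03] gap 0.488 gf 0.0
262 ['507/328/218', '502/326/218', '496/329/224', '492/325/220', '489/317/210', '486/309/201', '480/310/204', '487/266/145', '482/264/144', '505/158/-0']
264 ['506/330/212', '501/330/215', '496/329/215', '491/328/216', '489/317/201', '485/312/196', '481/306/189', '487/266/136', '482/263/134', '502/168/3']
266 ['505/335/212', '500/333/211', '502/311/180', '497/310/181', '492/307/179', '485/313/188', '482/305/179', '487/268/129', '482/263/124', '500/178/5']
268 ['503/342/213', '498/340/212', '501/316/178', '496/313/177', '490/314/179', '485/314/182', '494/265/113', '487/267/118', '482/263/114', '498/182/1']
270 ['501/347/211', '496/346/211', '494/337/200', '533/200/2', '489/318/177', '484/316/175', '515/194/-0', '509/193/1', '503/190/-1', '497/188/-1']
272 ['500/351/209', '494/352/212', '490/349/210', '496/314/159', '489/317/166', '518/205/3', '512/204/3', '507/200/-0', '500/202/5', '495/196/-1']
274 ['500/351/200', '494/353/204', '492/343/191', '493/323/164', '488/321
[... 404 characters left out ...]
 '494/341/161', '494/323/134', '491/314/123', '492/292/92', '488/286/84', '487/269/61', '481/268/62', '476/265/59']
282 ['525/287/62', '300/914/1048', '501/320/118', '495/322/124', '491/316/117', '493/292/81', '488/289/79', '485/278/63', '479/275/62', '473/275/64']
284 ['523/294/62', '517/292/62', '511/291/62', '505/292/66', '498/296/75', '492/294/75', '488/286/65', '483/285/65', '478/281/61', '471/284/67']
286 ['520/302/65', '515/300/64', '509/298/64', '504/297/64', '496/301/73', '492/296/67', '487/292/63', '481/291/64', '475/290/64', '469/290/66']
288 ['519/306/61', '512/308/66', '508/303/61', '502/301/60', '494/310/76', '488/307/74', '485/299/63', '479/298/64', '474/296/64', '469/293/61']
```

View pics/s4.png

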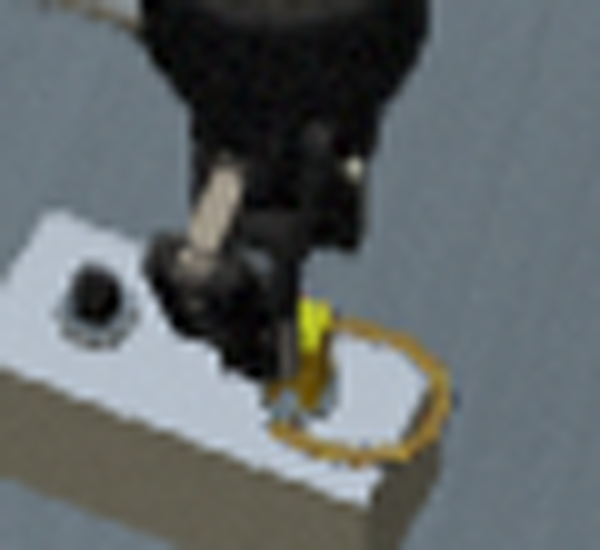

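{"fn": "play_rows", "kwargs": {"xyz": [[0, 0, 0.01], [0, 0, 0.02], [0, 0, 0.028], [0, 0, 0.03], [0, 0, 0.03]], "twist": [0, 0, 0, 0, 0], "jaw": [130, 130, 130, 130, 150]}}

```text
clock: 6.62
position: [0.4949, 0.2876, 0.0452]
orientation: [3.136, -0.189, -0.001]
ft_force: [-1.1, 0.8, 0.0]
finger_gap: 0.417
grasp_force: 0.0
```

{"fn": "play_rows", "kwargs": {"xyz": [[0, 0, 0], [0, 0, 0], [0, 0, 0], [0, 0, 0], [0, 0, 0]], "twist": [0, 0, 0, 0, 0], "jaw": [255, 255, 255, 255, 255], "grip_force": 60}}

```text
clock: 7.25
position: [0.4955, 0.2878, 0.046]
orientation: [-3.135, 0.189, -0.002]
ft_force: [0.4, 0.4, 4.0]
finger_gap: 0.169
grasp_force: 59.2
```

```bash
python3 go.py; python3 - <<'E'
from h import *
p=camera("side");W=world(p)
for v in range(270,292,2): print(v,[f"{W[v,u,0]*1000:.0f}/{W[v,u,1]*1000:.0f}/{W[v,u,2]*1000:.0f}" for u in range(290,310,2)])
c=p["frame"][245:300,270:330];cv2.imwrite("pics/s5.png",cv2.resize(c,None,fx=10,fy=10,interpolation=cv2.INTER_CUBIC)[...,::-1])
E
```

```text
t 7.25 pos [0.4955 0.2878 0.046 ] yaw -0.1203 tilt [0.001  0.0005] F [0.4 0.4 4. ] M [ 0.04 -0.15  0.02] gap 0.169 gf 59.24648702144623
270 ['509/326/180', '503/327/183', '496/330/189', '492/327/188', '489/318/176', '487/306/161', '482/305/162', '484/278/125', '502/192/1', '496/189/-0']
272 ['506/335/184', '501/333/183', '300/914/1048', '494/320/168', '491/312/158', '487/307/152', '482/306/154', '484/277/113', '500/200/2', '494/197/-0']
274 ['505/339/182', '500/337/180', '498/327/168', '501/301/130', '493/308/143', '487/309/146', '489/281/107', '485/277/103', '498/207/1', '493/202/-3']
276 ['504/342/177', '499/341/177', '497/331/164', '499/307/130', '494/306/130', '488/306/133', '489/281/97', '484/279/97', '496/216/5', '491/211/-0']
278 ['502/348/176', '498/345/175', '493/344/175', '497/315/133', '493/310/127', '487/308/126', '488/287/97', '485/278/85', '481/268/72', '476/266/71']
280 ['502/351/172', '496/352/175', '492/346/169', '491/333/150', '489/321/133', '490/301/106', '488/287/86', '487/269/60', '481/269/63', '475/268/63']
282 ['524/288/64', '519/286/62', '492/348/161', '490/336/145', '488/325/130', '489/303/98', '488/289/78', '485/277/62', '479/275/62', '474/273/61']
284 ['523/294/62', '517/293/63', '507/304/83', '500/306/89', '493/311/98', '490/303/88', '487/291/71', '483/285/65', '477/283/63', '472/282/64']
286 ['520/302/65', '514/301/65', '510/297/61', '503/299/67', '495/303/76', '491/297/69', '487/293/65', '481/291/64', '476/289/63', '470/286/61']
288 ['518/308/64', '513/307/64', '508/303/60', '500/309/73', '494/308/73', '492/297/58', '485/299/63', '479/297/63', '474/296/63', '469/293/61']
290 ['517/313/62', '512/311/60', '505/311/64', '500/310/64', '495/307/61', '487/314/74', '482/310/72', '476/310/73', '471/307/71', '465/308/75']
```

View pics/s5.png

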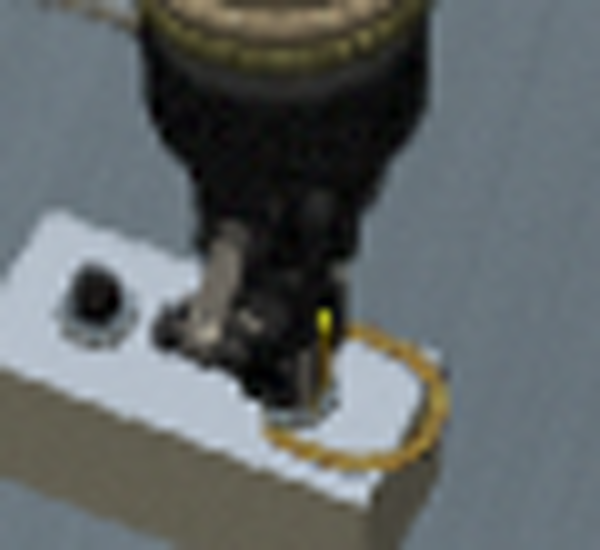

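{"fn": "play_rows", "kwargs": {"xyz": [[0, 0, -0.015], [0, 0, -0.045], [0, 0, -0.08], [0, 0, -0.115], [0, 0, -0.13]], "twist": [0, 0, 0, 0, 0], "jaw": [255, 255, 255, 255, 255]}}

```text
clock: 7.92
position: [0.4959, 0.2881, 0.1783]
orientation: [-3.134, 0.188, -0.004]
ft_force: [-0.0, 0.2, -1.3]
finger_gap: 0.17
grasp_force: 58.7
```

```bash
python3 go.py .5442 .0544 .176; python3 - <<'E'
from h import *
p=camera("side");W=world(p);print(proj(p,[.495,.288,.19]))
hsv=cv2.cvtColor(p["frame"],cv2.COLOR_RGB2HSV).astype(int)
H,S=hsv[...,0],hsv[...,1]
m=(p["depth"]>0)&(np.abs(W[...,0]-.48)<.06)&(np.abs(W[...,1]-.288)<.05)&(W[...,2]>.12)&(W[...,2]<.24)
y=m&(H>8)&(H<35)&(S>90)
P=W[y];print(len(P),P.min(0).round(3),P.max(0).round(3),np.median(P,0).round(3))
print(cv2.fitEllipse((P[:,:2]*1000).astype(np.float32)))
n=m&(W[...,2]<.19);Q=W[n];print("low",Q[np.argsort(Q[:,2])][:10].round(3).tolist())
E
```

```text
t 7.92 pos [0.4959 0.2881 0.1783] yaw -0.1201 tilt [0.0029 0.0014] F [-0.   0.2 -1.3] M [-0.   -0.01 -0.04] gap 0.17 gf 58.730730414390564
tool shift [0.076  0.2262 0.0021]
[298.9 257.7]
76 [0.452 0.267 0.167] [0.5   0.313 0.231] [0.479 0.291 0.205]
((474.6799011230469, 292.66424560546875), (39.61962127685547, 47.81187438964844), 149.44166564941406)
low [[0.494, 0.291, 0.161], [0.497, 0.292, 0.162], [0.5, 0.29, 0.162], [0.492, 0.289, 0.164], [0.495, 0.29, 0.165], [0.497, 0.291, 0.165], [0.5, 0.29, 0.167], [0.492, 0.288, 0.167], [0.494, 0.29, 0.169], [0.497, 0.291, 0.17]]
```

{"fn": "play_rows", "kwargs": {"xyz": [[0.016, 0.048, 0], [0.032, 0.096, 0], [0.048, 0.144, 0], [0.064, 0.192, 0], [0.076, 0.226, 0]], "twist": [0, 0, 0, 0, 0], "jaw": [255, 255, 255, 255, 255]}}

```text
clock: 8.6
position: [0.5425, 0.052, 0.1737]
orientation: [3.135, -0.19, -0.004]
ft_force: [0.5, 0.2, -1.9]
finger_gap: 0.172
grasp_force: 58.9
```

{"fn": "play_rows", "kwargs": {"xyz": [[0, 0, 0], [0, 0, 0.005], [0, 0, 0.012], [0, 0, 0.018], [0, 0, 0.018]], "twist": [0, 0, 0, 0, 0], "jaw": [255, 255, 255, 255, 255]}}

```text
clock: 9.22
position: [0.5427, 0.0548, 0.1564]
orientation: [3.136, -0.187, -0.003]
ft_force: [0.2, 0.4, -0.6]
finger_gap: 0.173
grasp_force: 58.9
```

```bash
python3 go.py .5442 .0544 .142; python3 - <<'E'
from h import *
p=camera("side");W=world(p)
print("nose px",proj(p,[.5442,.0544,.124]))
c,s=np.cos(-.118),np.sin(-.118)
m=(p["depth"]>0)&(np.abs(W[...,0]-.545)<.02)&(np.abs(W[...,1]-.055)<.025)&(W[...,2]>.126)&(W[...,2]<.15)
Q=W[m];print(len(Q),Q[np.argsort(Q[:,2])][:14].round(3).tolist())
c=p["frame"][170:245,255:345];cv2.imwrite("pics/s6.png",cv2.resize(c,None,fx=8,fy=8,interpolation=cv2.INTER_CUBIC)[...,::-1])
E
```

```text
t 9.22 pos [0.5427 0.0548 0.1564] yaw -0.1192 tilt [-0.0017  0.    ] F [ 0.2  0.4 -0.6] M [-0.03  0.01  0.03] gap 0.173 gf 58.89719903469086
tool shift [0.0016 0.0002 0.0144]
nose px [304.4 210.9]
7 [[0.545, 0.055, 0.138], [0.542, 0.055, 0.139], [0.539, 0.053, 0.142], [0.544, 0.058, 0.145], [0.539, 0.052, 0.145], [0.541, 0.058, 0.147], [0.541, 0.056, 0.149]]
```

View pics/s6.png

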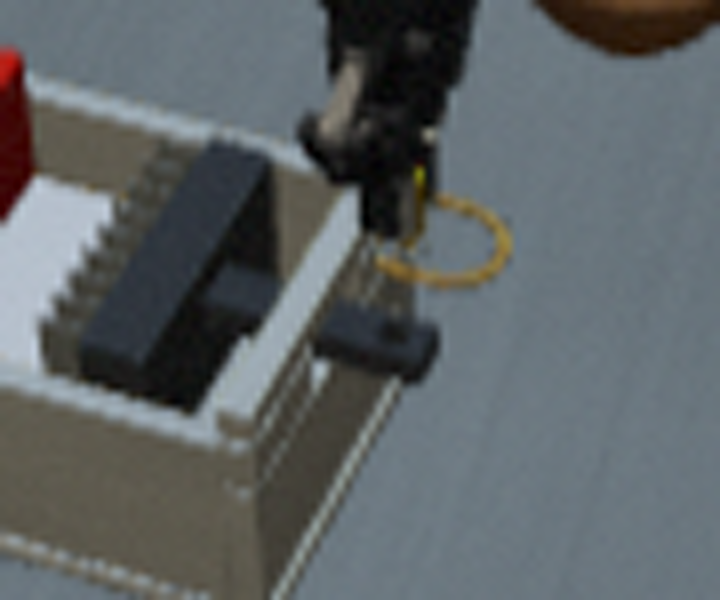

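{"fn": "play_rows", "kwargs": {"xyz": [[0.0015, 0, 0.003], [0.0015, 0, 0.006], [0.0015, 0, 0.009], [0.0015, 0, 0.011], [0.0015, 0, 0.012]], "twist": [0, 0, 0, 0, 0], "jaw": [255, 255, 255, 255, 255]}}

```text
clock: 9.9
position: [0.5448, 0.0539, 0.1452]
orientation: [-3.136, 0.189, 0.0]
ft_force: [-0.3, -0.3, -1.2]
finger_gap: 0.173
grasp_force: 58.9
```

{"fn": "play_rows", "kwargs": {"xyz": [[0, 0, 0.001], [0, 0, 0.002], [0, 0, 0.003], [0, 0, 0.004], [0, 0, 0.004]], "twist": [0, 0, 0, 0, 0], "jaw": [255, 255, 255, 255, 255]}}

```text
clock: 10.52
position: [0.5448, 0.054, 0.1413]
orientation: [-3.136, 0.189, 0.0]
ft_force: [0.1, 0.8, -2.0]
finger_gap: 0.172
grasp_force: 58.9
```

```bash
python3 go.py .5442 .0544 .142
```

```text
t 10.53 pos [0.5448 0.054  0.1413] yaw -0.1202 tilt [-0.0002  0.    ] F [ 0.1  0.8 -2. ] M [-0.04 -0.01 -0.05] gap 0.172 gf 58.89645338058472
tool shift [-0.0006 -0.0004 -0.0007]
```

{"fn": "play_rows", "kwargs": {"xyz": [[0, 0, 0.0005], [0, 0, 0.001], [0, 0, 0.0015], [0, 0, 0.002], [0, 0, 0.002]], "twist": [0, 0, 0, 0, 0], "jaw": [255, 255, 255, 255, 255]}}

```text
clock: 11.15
position: [0.5448, 0.054, 0.1394]
orientation: [-3.136, 0.189, 0.0]
ft_force: [-0.6, -0.2, -1.4]
finger_gap: 0.17
grasp_force: 58.9
```

{"fn": "play_rows", "kwargs": {"xyz": [[0, 0, 0.0005], [0, 0, 0.001], [0, 0, 0.0015], [0, 0, 0.002], [0, 0, 0.002]], "twist": [0, 0, 0, 0, 0], "jaw": [255, 255, 255, 255, 255]}}

```text
clock: 11.78
position: [0.5448, 0.054, 0.1374]
orientation: [-3.136, 0.189, 0.0]
ft_force: [-0.1, 0.1, -0.5]
finger_gap: 0.175
grasp_force: 58.9
```

{"fn": "play_rows", "kwargs": {"xyz": [[0, 0, 0.0005], [0, 0, 0.001], [0, 0, 0.0015], [0, 0, 0.002], [0, 0, 0.002]], "twist": [0, 0, 0, 0, 0], "jaw": [255, 255, 255, 255, 255]}}

```text
clock: 12.4
position: [0.5448, 0.054, 0.1354]
orientation: [-3.136, 0.189, 0.0]
ft_force: [-0.4, 0.1, -0.8]
finger_gap: 0.17
grasp_force: 58.9
```

{"fn": "play_rows", "kwargs": {"xyz": [[0, 0, 0.001], [0, 0, 0.002], [0, 0, 0.003], [0, 0, 0.004], [0, 0, 0.005]], "twist": [0, 0, 0, 0, 0], "jaw": [255, 255, 255, 255, 255]}}

```text
clock: 13.02
position: [0.5449, 0.0539, 0.1304]
orientation: [3.136, -0.189, -0.0]
ft_force: [-0.3, 0.6, -1.4]
finger_gap: 0.173
grasp_force: 58.9
```

{"fn": "play_rows", "kwargs": {"xyz": [[0, 0, 0.0015], [0, 0, 0.003], [0, 0, 0.0045], [0, 0, 0.006], [0, 0, 0.0075]], "twist": [0, 0, 0, 0, 0], "jaw": [255, 255, 255, 255, 255]}}

```text
clock: 13.65
position: [0.5449, 0.0539, 0.1228]
orientation: [3.136, -0.189, -0.0]
ft_force: [0.5, 0.1, -1.3]
finger_gap: 0.17
grasp_force: 58.9
```

{"fn": "play_rows", "kwargs": {"xyz": [[0, 0, 0.0015], [0, 0, 0.003], [0, 0, 0.0045], [0, 0, 0.006], [0, 0, 0.007]], "twist": [0, 0, 0, 0, 0], "jaw": [255, 255, 255, 255, 255]}}

```text
clock: 14.28
position: [0.5448, 0.054, 0.1158]
orientation: [3.136, -0.189, -0.0]
ft_force: [-0.1, -1.0, -0.7]
finger_gap: 0.174
grasp_force: 58.9
```

{"fn": "play_rows", "kwargs": {"xyz": [[0, 0, 0.0015], [0, 0, 0.003], [0, 0, 0.0045], [0, 0, 0.006], [0, 0, 0.0075]], "twist": [0, 0, 0, 0, 0], "jaw": [255, 255, 255, 255, 255]}}

```text
clock: 14.9
position: [0.5449, 0.054, 0.1084]
orientation: [-3.136, 0.189, -0.0]
ft_force: [-0.2, -0.7, -1.5]
finger_gap: 0.169
grasp_force: 58.9
```

```bash
python3 go.py; python3 - <<'E'
from h import *
p=camera("side")
c=p["frame"][170:245,255:345];cv2.imwrite("pics/s7.png",cv2.resize(c,None,fx=8,fy=8,interpolation=cv2.INTER_CUBIC)[...,::-1])
E
```

```text
t 14.9 pos [0.5449 0.054  0.1084] yaw -0.1202 tilt [0. 0.] F [-0.2 -0.7 -1.5] M [0.02 0.02 0.05] gap 0.169 gf 58.89644801616669
```

View pics/s7.png

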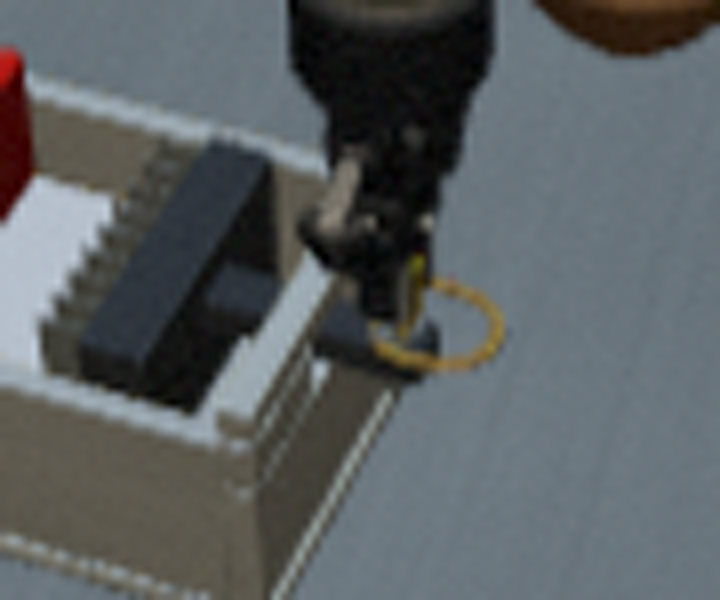

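{"fn": "play_rows", "kwargs": {"xyz": [[0, 0, 0.001], [0, 0, 0.002], [0, 0, 0.0028], [0, 0, 0.0034], [0, 0, 0.0034]], "twist": [0, 0, 0, 0, 0], "jaw": [255, 255, 255, 255, 255]}}

```text
clock: 15.58
position: [0.5449, 0.0539, 0.105]
orientation: [3.136, -0.189, -0.0]
ft_force: [-0.2, 0.7, -0.9]
finger_gap: 0.175
grasp_force: 58.9
```

{"fn": "play_rows", "kwargs": {"xyz": [[0, 0, 0.0004], [0, 0, 0.0008], [0, 0, 0.0012], [0, 0, 0.0012]], "twist": [0, 0, 0, 0], "jaw": [255, 255, 255, 255]}}

```text
clock: 16.08
position: [0.5449, 0.0539, 0.104]
orientation: [-3.136, 0.189, -0.0]
ft_force: [-1.2, 0.1, 0.6]
finger_gap: 0.169
grasp_force: 59.1
```

{"fn": "play_rows", "kwargs": {"xyz": [[0, 0, 0.0003], [0, 0, 0.0006], [0, 0, 0.0006]], "twist": [0, 0, 0], "jaw": [255, 255, 255]}}

```text
clock: 16.45
position: [0.5451, 0.054, 0.104]
orientation: [-3.136, 0.189, -0.001]
ft_force: [-3.8, -0.6, 5.7]
finger_gap: 0.172
grasp_force: 59.9
```

{"fn": "play_rows", "kwargs": {"xyz": [[0, 0, 0], [0, 0, 0], [0, 0, 0], [0, 0, -0.005], [0, 0, -0.02]], "twist": [0, 0, 0, 0, 0], "jaw": [150, 130, 130, 130, 130]}}

```text
clock: 17.08
position: [0.5442, 0.0539, 0.1231]
orientation: [3.136, -0.189, -0.003]
ft_force: [0.3, -0.5, 0.2]
finger_gap: 0.492
grasp_force: 0.0
```

{"fn": "play_rows", "kwargs": {"xyz": [[0, 0, -0.025], [0, 0, -0.05], [-0.01, 0, -0.05], [-0.03, 0, -0.05], [-0.039, 0, -0.05]], "twist": [0, 0, 0, 0, 0], "jaw": [130, 130, 200, 255, 255]}}

```text
clock: 17.7
position: [0.5048, 0.0588, 0.1727]
orientation: [3.136, -0.188, -0.001]
ft_force: [0.1, 0.9, 1.0]
finger_gap: 0.0
grasp_force: 0.0
```

```bash
python3 go.py .5062 .0587 .11; python3 - <<'E'
from h import *
for n in ["side","top"]:
    p=camera(n);W=world(p);hsv=cv2.cvtColor(p["frame"],cv2.COLOR_RGB2HSV).astype(int);H,S=hsv[...,0],hsv[...,1]
    m=(p["depth"]>0)&(np.abs(W[...,0]-.52)<.05)&(np.abs(W[...,1]-.055)<.045)&(W[...,2]>.105)&(W[...,2]<.17)&(H>8)&(H<35)&(S>80)
    P=W[m]
    if len(P)>5:
        print(n,len(P),P.min(0).round(3),P.max(0).round(3));
        R=P[P[:,0]<.512];print(" bar",R.mean(0).round(4),R.min(0).round(3),R.max(0).round(3),"top z",np.sort(P[:,2])[-4:])
    k=(p["depth"]>0)&(p["frame"].max(-1)<70)&(np.abs(W[...,0]-.506)<.03)&(np.abs(W[...,1]-.06)<.05)&(W[...,2]>.14)
    if k.any(): Q=W[k];print(" tip",np.sort(Q[:,2])[:5].round(3), Q[np.argsort(Q[:,2])][:6].round(3).tolist())
E
```

```text
t 17.7 pos [0.5048 0.0588 0.1727] yaw -0.12 tilt [-0.0009  0.    ] F [0.1 0.9 1. ] M [-0.02  0.04  0.01] gap 0.0 gf 0.0
tool shift [ 0.0014 -0.0001  0.0627]
side 100 [0.502 0.014 0.108] [0.567 0.081 0.161]
 bar [0.5063 0.0581 0.1313] [0.502 0.042 0.129] [0.512 0.076 0.133] top z [0.1600847  0.16041578 0.16075358 0.16098974]
 tip [0.207 0.207 0.21  0.212 0.212] [[0.504, 0.065, 0.207], [0.501, 0.065, 0.207], [0.501, 0.064, 0.21], [0.498, 0.065, 0.212], [0.512, 0.069, 0.212], [0.518, 0.059, 0.214]]
 tip [0.257 0.268 0.599 0.6   0.601] [[0.491, 0.031, 0.257], [0.49, 0.028, 0.268], [0.481, 0.105, 0.599], [0.483, 0.105, 0.6], [0.478, 0.105, 0.601], [0.485, 0.104, 0.604]]
```

{"fn": "play_rows", "kwargs": {"xyz": [[0.001, 0, 0.02], [0.001, 0, 0.04], [0.001, 0, 0.055], [0.001, 0, 0.062], [0.001, 0, 0.064]], "twist": [0, 0, 0, 0, 0], "jaw": [255, 255, 255, 255, 255]}}

```text
clock: 18.42
position: [0.5071, 0.0585, 0.109]
orientation: [3.136, -0.189, -0.001]
ft_force: [0.3, 0.2, -0.6]
finger_gap: 0.001
grasp_force: 0.0
```

{"fn": "play_rows", "kwargs": {"xyz": [[0, 0, 0.002], [0, 0, 0.004], [0, 0, 0.006], [0, 0, 0.008], [0, 0, 0.01]], "twist": [0, 0, 0, 0, 0], "jaw": [255, 255, 255, 255, 255]}}

```text
clock: 19.05
position: [0.5072, 0.0585, 0.0992]
orientation: [3.136, -0.189, 0.0]
ft_force: [-0.7, 0.6, 0.3]
finger_gap: -0.001
grasp_force: 0.2
```

{"fn": "play_rows", "kwargs": {"xyz": [[0, 0, 0.002], [0, 0, 0.004], [0, 0, 0.006], [0, 0, 0.008], [0, 0, 0.01]], "twist": [0, 0, 0, 0, 0], "jaw": [255, 255, 255, 255, 255]}}

```text
clock: 19.68
position: [0.5076, 0.0585, 0.0894]
orientation: [-3.136, 0.189, -0.002]
ft_force: [0.0, -0.6, 2.5]
finger_gap: -0.002
grasp_force: 1.5
```

{"fn": "play_rows", "kwargs": {"xyz": [[0, 0, 0.002], [0, 0, 0.004], [0, 0, 0.006], [0, 0, 0.008], [0, 0, 0.01]], "twist": [0, 0, 0, 0, 0], "jaw": [255, 255, 255, 255, 255]}}

```text
clock: 20.3
position: [0.5075, 0.0585, 0.0793]
orientation: [3.136, -0.189, 0.001]
ft_force: [2.1, -0.2, 3.3]
finger_gap: 0.003
grasp_force: 1.8
```

{"fn": "play_rows", "kwargs": {"xyz": [[0, 0, 0.002], [0, 0, 0.004], [0, 0, 0.006], [0, 0, 0.008], [0, 0, 0.008]], "twist": [0, 0, 0, 0, 0], "jaw": [255, 255, 255, 255, 255]}}

```text
clock: 20.92
position: [0.506, 0.0586, 0.0703]
orientation: [3.136, -0.189, -0.004]
ft_force: [-0.4, 0.0, 0.6]
finger_gap: -0.001
grasp_force: 0.0
```

```bash
cat > ring.py <<'E'
from h import *
for n in ["side","top"]:
    p=camera(n);W=world(p);hsv=cv2.cvtColor(p["frame"],cv2.COLOR_RGB2HSV).astype(int);H,S=hsv[...,0],hsv[...,1]
    m=(p["depth"]>0)&(np.abs(W[...,0]-.525)<.05)&(np.abs(W[...,1]-.055)<.03)&(W[...,2]>.06)&(W[...,2]<.17)&(H>8)&(H<35)&(S>90)
    P=W[m];print(n,len(P),P[np.argsort(P[:,2])][::max(1,len(P)//14)].round(3).tolist())
c=camera("side")["frame"][170:245,255:345];cv2.imwrite("pics/s8.png",cv2.resize(c,None,fx=8,fy=8,interpolation=cv2.INTER_CUBIC)[...,::-1])
E
python3 go.py; python3 ring.py
```

```text
t 20.93 pos [0.506  0.0586 0.0703] yaw -0.1201 tilt [-0.0025  0.0001] F [-0.4  0.   0.6] M [-0.02  0.03 -0.02] gap -0.001 gf 0.0
side 64 [[0.545, 0.056, 0.088], [0.541, 0.061, 0.094], [0.543, 0.075, 0.107], [0.547, 0.075, 0.116], [0.551, 0.072, 0.126], [0.55, 0.062, 0.134], [0.547, 0.059, 0.137], [0.541, 0.059, 0.142], [0.536, 0.052, 0.147], [0.544, 0.058, 0.15], [0.547, 0.061, 0.152], [0.536, 0.052, 0.155], [0.551, 0.057, 0.156], [0.539, 0.055, 0.157], [0.547, 0.049, 0.158], [0.544, 0.059, 0.16]]
top 0 []
```

{"fn": "play_rows", "kwargs": {"xyz": [[-0.015, 0, -0.01], [-0.03, 0, -0.05], [-0.03, 0, -0.1], [-0.03, 0, -0.14], [-0.03, 0, -0.14]], "twist": [0, 0, 0, 0, 0], "jaw": [255, 255, 255, 255, 255]}}

```text
clock: 21.7
position: [0.4796, 0.0622, 0.2155]
orientation: [-3.135, 0.189, -0.011]
ft_force: [0.9, 0.6, 0.6]
finger_gap: -0.0
grasp_force: 0.0
```

```bash
python3 go.py; python3 ring.py
```

```text
t 21.7 pos [0.4796 0.0622 0.2155] yaw -0.1202 tilt [0.0069 0.0003] F [0.9 0.6 0.6] M [ 0.   -0.02  0.01] gap -0.0 gf 0.0
side 78 [[0.538, 0.058, 0.091], [0.541, 0.059, 0.096], [0.544, 0.074, 0.106], [0.545, 0.079, 0.12], [0.538, 0.045, 0.125], [0.538, 0.056, 0.131], [0.539, 0.054, 0.134], [0.54, 0.062, 0.137], [0.55, 0.061, 0.143], [0.54, 0.062, 0.146], [0.543, 0.061, 0.149], [0.542, 0.053, 0.155], [0.541, 0.045, 0.156], [0.549, 0.052, 0.157], [0.553, 0.05, 0.158], [0.539, 0.052, 0.159]]
top 0 []
```

View pics/s8.png

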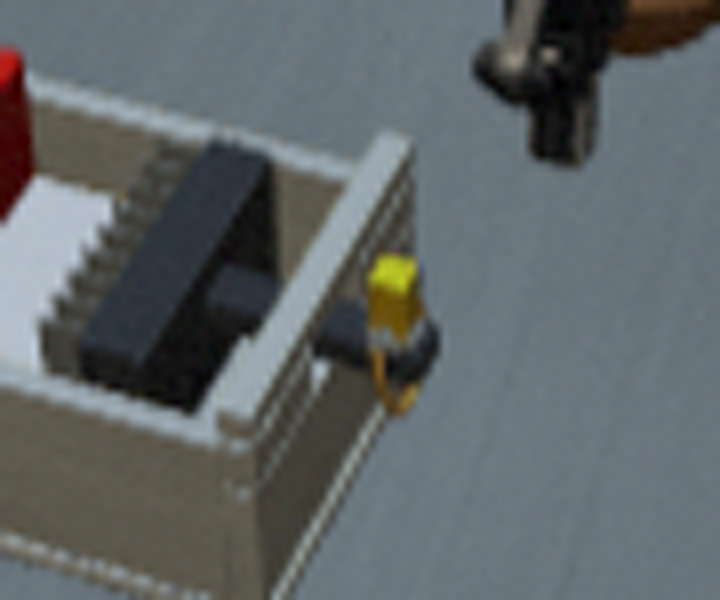

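The picture shows the pin upright with its collar on the tongue at (395,340). The ring hangs shut under the tongue at (395,400), and the hand is clear.

```bash
python3 -c "
from cell import *
print(hand_in())"
```

```text
the job is handed in; nothing more can be done
None
```

The linchpin is fully home in the tongue's hole with its ring snapped shut and released; I handed the job in at about 22 s, but the hand-in returned no verdict, so I have only the last picture and depth readings to go on.

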